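Free a strap link with the spring-bar fork

ROBOT

A 6-joint arm with a two-finger parallel gripper is mounted at the origin on a cart in front of the work surface, level with it; the furniture and walls round the work are solid. World frame = base frame: x ahead of the robot, y to its left, z up, the work surface at z = 0. Lengths are in m, angles in rad, forces in N, time in s.
With the tool pointing down it reaches from about 0.3 to 0.775 m from the base axis. Payload 14.6 kg.
Tool frame: the origin (TCP) lies at the very end of the fingers, on their centre line; the grasp point (between the pads) lies 19 mm behind it; z points along the fingers, y is the line along which they close (so a half turn about z gives the same grasp; the last joint's range is limited). The gripper opens to 94 mm and grips with 3 to 60 N. Pads are 16 mm wide; open, the fingers measure 119 mm over their backs; the gripper's body (75 mm by 177 mm) begins 78 mm behind the grasp point.
Start: joints at [-1.247, 0.3, 1.521, -0, 1.321, -0.067], TCP at [0.21, -0.509, 0.205] pointing down, gripper open.
Joint ranges: [-3.03, 3.03], [-0.79, 2.21], [0.23, 2.52], [-1.04, 4.18], [0, 3.07], [-2.55, 2.55]. Speed limits (rad/s): [2.22, 2.22, 2.57, 3.14, 3.14, 3.14].

INTERFACE

Orientations are given as [roll, pitch, yaw] about the fixed x, y, z axes, in that order (R = Rz(yaw) Ry(pitch) Rx(roll)).
In Python, from station import ctrl gives the robot as it stands.
- The arm moves only by the tool carry_out, never from a script. Its argument "motion" is text: rows parted by semicolons, each of 7 numbers parted by spaces: the shift along the world's x, y, z in m, then the turn, a rotation vector about the world's x, y, z in degrees, then the closure in counts, from 0 (fully open) to 255 (shut). In form: dx dy dz wx wy wz hand; .... A call has 1 to 20 rows; each row shifts and turns the commanded pose from where the row before left it; what a row does not reach is not made up. A row lasts 1/12 s, in which the tool goes at most 41.7 mm and 7.16 degrees, less where a joint would pass 70% of its speed; a pose out of reach is approached as far as the arm can. A call is refused whole if a number of a shift passes 0.0417 or a number of a turn 7.16, either way. A call with a gripper value outside its range is refused whole. The fingers move at their own pace and stop on an object; "grip_force" is the grip in N (left out, the last holds). Time passes only in rows, so rows that do not move let the fingers close. It gives the time, the measured TCP pose, the force, the opening and the grip force at its end, in the units of the state.
- ctrl.get_obs(): the state, without advancing time (a new reading comes with each control period).
- ctrl.camera(name): name is "side" or "top"; returns a dict with "pixels" (400x640x3 uint8, red, green, blue), "range_z" (400x640 float32, m along the optical axis (not along the pixel's ray), 0 where there is no reading), "K" (3x3 intrinsics, pixels), "position" and "attitude" of the camera in the world. Camera axes: x right, y up, looking along -z (the intrinsics and any distortion apply to the point x, -y, -z); pixel columns grow to the right and rows downward; lengths in m; the calibration is good to about 2 mm. A picture is of the moment at which its call begins.
- ctrl.hand_in(): hands the job in; it is judged then, once.
The state is a dict: "time_s": time; "qpos": joint angles; "joint_vel": joint speeds; "tau": joint torques, N m; "ee_pos": TCP position; "eef_rot": TCP orientation; "force": force on the tool from outside, world axes, zero at the start; "moment": the same for the moment, N m; "grip_width": finger opening in m; "grip_force": force on a finger pad.
Only numpy, scipy, OpenCV 4.12 (cv2) and the standard library are available. Lean on these libraries where they do the work, as an engineer would, in place of code of your own. Each camera call takes 0.05 s, during which the arm holds its last target. There are 200 camera calls.

TASK

The strap link in the lug block is held down by a spring bar. Take the fork from its stand, set it astride the bar and gently push the collar sideways against the spring, without ramming it against its stop, until the bar lets go and the link rises on its lift pad; then put the fork back upright in its stand. Work the block with the fork only, keep your fingers off the block and link, and leave the lenses, the jar and the dust cap where they are.

Things in the scene. Friction and masses are not known exactly. Their poses are not given: they have to be found in the camera images.
- lug_block: Aluminium lug block screwed to the bench, base plate 62 x 142 x 8 mm. Origin on the bench under the middle of the link, z up, y along the spring bar. Upright lugs at y = -31 to -20.75 and +20.75 to +31 mm, 46 mm wide in x, tops at z = 36 mm, hold the link between them. A round spring housing (22 mm diameter, top z = 35 mm) is at y = 70 to 96 mm. Over 15 N of fork on block counts as ramming.
- bar_root (a point): Point on the bar's axis where the bar leaves the outer face of the +y lug: x = 0, y = 31, z = 24 mm in the block's frame. Bar: steel rod, 6 mm diameter, along +y to the housing. On it sits a collar (disc 20 mm diameter, 5 mm thick), its near face 10 to 24 mm from this point, different each time. The fork goes into the gap between lug and collar; free down to z = 8 mm.
- housing_mouth (a point): Point on the bar's axis where it enters the spring housing (block frame x = 0, y = 70, z = 24 mm). Collar and bar are pushed as one this way (+y): spring 3 N at first, +0.7 N per mm. The bar's tip leaves the link after 4 to 6 mm of travel, hard stop at 7.5 mm. Hold it back while the link rises; let go, it springs back under the raised link.
- strap_link: Strap link, steel block 34 x 40 x 12 mm with a wire strap loop on its -x side, between the lugs. Origin at the centre of its underside, axes as the lug block's. Held down, its origin is about 19 mm above the bench; once the bar's tip has left it, a damped spring pad lifts it slowly (1 to 2 s) by 11 mm, to about 29.5 mm.
- fork_tool: Spring-bar fork, 88 mm tall, 55 to 115 g, standing handle up. Origin midway between the tips of its two tines, z up along the handle. The blade is a flat plate 4 mm thick in y and 20 mm wide in x; its slot, 11 mm wide in x, is open downward and 21 mm deep (z = 0 to 21 mm). A round flange 34 mm in diameter at z = 38 to 42 mm rests on the stand. Above it a square handle, 18 x 18 mm, z = 42 to 88 mm.
- fork_grip (a point): Middle of the fork's handle, 65 mm above the tine tips, where it is gripped.
- fork_stand: Black fork stand fixed to the bench, a block 52 x 40 x 46 mm. Origin at the centre of its underside, z up. Its mouth is a rectangular opening 28 mm in x by 14 mm in y, 40 mm deep; the fork hangs in it by its flange, tips 8 mm above the bench, blade width along x (either way round).
- stand_mouth (a point): Centre of the mouth of the fork stand, level with its top, 46 mm above the bench.
- lens_a: Loose black lens barrel, 53 mm in diameter, 34 mm high; origin at its underside. Leave alone.
- lens_b: Another loose lens barrel like it. Leave alone.
- jar: Loose glass jar of swabs, 58 mm in diameter, 84 mm high; origin at its underside. Leave alone.
- dust_cap_near: Loose round dust cap, 52 mm in diameter, 8 mm high; origin at its underside. Leave alone.
There are look-alikes about, which are no part of the job. What is shaped like the fork_stand but blue, green or yellow is not meant.

How it is judged:
By the outcome, as a careful person would: the job done as asked, in the order asked, and still so for the second after the job is handed in, with the robot touching nothing.
It also fails if it takes over 64 s, if anything falls off the work surface, if the arm or the gripper's body presses on something with over 40 N, if the wrist force passes 120 N, or if a joint passes its speed limit or range.

## Working session

There is one attempt and no reset: what is moved stays moved. The work goes in short steps, Python scripts to look and compute and a tool call to move; the robot and the scene stay as the last step left them, time stands still between calls to the robot, and variables do not carry over. Pictures are saved under pics/ and viewed, at most 10 in all, crops included, and the job is handed in when it is done.

Besides the shell and the picture viewer there is one more tool, called by a JSON object that holds its "name" and its "arguments". carry_out: Moves the arm, as the interface text tells. Its arguments: {"type":"object","properties":{"motion":{"type":"string"},"grip_force":{"type":"number"}},"required":["motion"]}

```bash
mkdir -p pics; ls; cat > h.py <<'E'
import numpy as np, cv2
from station import ctrl
def cloud(c):
    K=np.array(c["K"]);z=c["range_z"];v,u=np.mgrid[0:400,0:640]
    P=np.stack([(u-K[0,2])/K[0,0]*z,-(v-K[1,2])/K[1,1]*z,-z],-1)
    A=np.array(c["attitude"])
    if A.shape==(3,):
        from scipy.spatial.transform import Rotation as R
        A=R.from_euler('xyz',A).as_matrix()
    W=P@A.T+np.array(c["position"]); W[z==0]=np.nan
    return W
def shot(n,f):
    c=ctrl.camera(n); cv2.imwrite(f"pics/{f}.png",c["pixels"][...,::-1]); np.save(f"pics/{f}.npy",cloud(c)); return c
E
python3 - <<'E'
from h import *
for n in("top","side"):
    c=shot(n,n+"0"); print(n,c["K"],c["position"],c["attitude"],[k for k in c])
print(ctrl.get_obs())
E
```

```text
pics
top [[445.37743746   0.         316.72714786]
 [  0.         445.37743746 201.2054287 ]
 [  0.           0.           1.        ]] [0.35027745 0.0522309  1.20262072] [ 0.14106215  0.01121261 -1.54592941] ['pixels', 'range_z', 'K', 'position', 'attitude']
side [[442.02573864   0.         316.89730034]
 [  0.         442.02573864 199.30077479]
 [  0.           0.           1.        ]] [0.33510468 1.00577922 0.62655398] [ 1.04324762 -0.00609549 -2.9221463 ] ['pixels', 'range_z', 'K', 'position', 'attitude']
{'time_s': 0.1, 'qpos': array([-1.24658405e+00,  3.00397759e-01,  1.52151833e+00,  3.38313180e-06,
        1.32070398e+00, -6.66148205e-02]), 'joint_vel': array([ 0.00053218, -0.0020872 , -0.00284429, -0.00056126,  0.00038363,
       -0.0014226 ]), 'tau': array([-8.93315628e-04, -5.32644582e+01, -3.53282475e+01,  7.09276437e-02,
        2.35144689e-02, -6.84691327e-05]), 'ee_pos': array([ 0.20943933, -0.50830596,  0.20495311]), 'eef_rot': array([-3.14056773e+00, -7.16603040e-05,  3.90826221e-01]), 'force': array([-0.32776979, -0.13770821,  0.07420917]), 'moment': array([ 0.03508917, -0.0150158 ,  0.00875019]), 'grip_force': 0.0, 'grip_width': 0.09401075731868126}
```

View pics/top0.png

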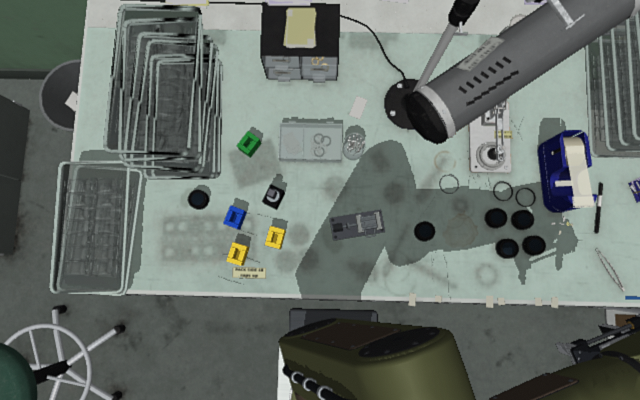

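View pics/side0.png

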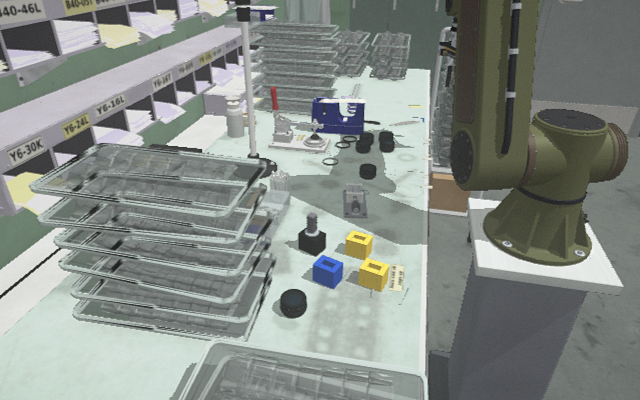

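The top view shows the black stand with the fork at (273,195) and the lug block at (357,224). I'll zoom in on both and measure.

```bash
python3 - <<'E'
from h import *
W=np.load("pics/top0.npy"); im=cv2.imread("pics/top0.png")
a=cv2.resize(im[195:255,320:395],None,fx=8,fy=8,interpolation=cv2.INTER_CUBIC)
b=cv2.resize(im[175:215,255:295],(480,480),interpolation=cv2.INTER_CUBIC)[:, :]
s=cv2.imread("pics/side0.png")
d=cv2.resize(s[175:220,335:380],(480,480),interpolation=cv2.INTER_CUBIC)
cv2.imwrite("pics/za.png",a); 
cv2.imwrite("pics/zb.png",np.hstack([cv2.resize(b,(390,390)),cv2.resize(d,(390,390))]))
def pr(sl,t):
    print(t)
    for r in range(*sl[0]): print(r,' '.join('%3.0f'%(1000*W[r,c,2]) for c in range(*sl[1])))
pr(((180,210),(258,292)),"stand z")
pr(((203,245),(326,390)),"block z")
for r,c in((195,273),(224,357),(224,330),(224,384)): print(r,c,W[r,c])
E
```

```text
stand z
180   1   5   1   2   1   4   1   6  -0   3  -3   4  -1  -1  -2   1   1   3  -1  -1   1   0  -2  -2  -0   3  -1  -0   0   3  -0   2   3   4
181  -1   3  -3   1   4   4   0   3   1   3   0   2   1   0   1   0  -0   0   3   3  -0   3   1   3   3  -0   4   1   5   0   1   2   6   2
182   3   0   3   4  -1   3   6   2   1   3  -2   2   2   3   0   1   0   2   2  -3   2  -0   1   3   1   5   1   2   1   2   1  -1   1  -0
183  -1   4  -3   5   4  -2   2   3  -1   0  -1   1   1   4  -5   1   3  -3  -1  -0  -1   3   3   3  -2   5   0  -1   1   1  -3   5  -3  -1
184  -1   2   1  -1  -1   6  -0   1   4   3   3   3   3   1   2  -0  -0   2   1   3   1   5  -1  -1   1   3   1   5  -2   2   1  -1   4   4
185   2  -1   3   2   2  -1   2   2  -1   1   5   5  46  47  45   2   3  -1  -1  -0   3   3  -1   4  -1   1   3   3  -0   0   3   3   1   4
186   1   3  -3   7   0   3   2   2   1   0  -2  46  45  48  45  46  49  -1  -1   2   1   2   4   1   3   2   3   2   5   1   1  -3   2   2
187   4   4  -0   2  -0   3   6   5  -4   2   0  43  43  48  48  44  48  44  44   3  -2   1  -1   2   0   2  -4 
[... 13513 characters left out ...]
 1
243   4  -1  -3   3  -1  -0   4  -1   3  -1   1   1   1   4  -1   0   4   1  -1   1  -2  -0   2  -1  -2  -2   0  -3   2   2  -1  -0   0   3   1   4   3   3   8   1   4   5   1   6   3  -3   1   1  -1   4   1   5   3   1  -3   4   2   1   4  -1   2   3  -0   1
244   3   3   3  -0   0  -0   3  -1   3  -1   5   2   2  -1   3   5   2  -1   1  -2   3   1   2   1   2   3   1   3  -1   6   5   1  -4  -2   0  -3   6   4   5   3  -3   0   0   1   1   3   2   5   3   0  -3   1  -5   3  -1   2   2   3   0  -2   1   3   3  -1
195 273 [0.52027725 0.17898966 0.09607254]
224 357 [ 0.4576991  -0.03778064  0.03536892]
224 330 [0.45866538 0.03258704 0.00603868]
224 384 [ 0.46261861 -0.11329448  0.0008004 ]
```

View pics/za.png

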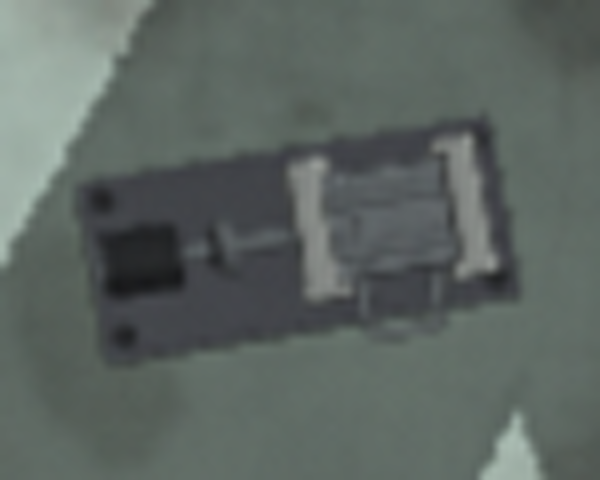

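View pics/zb.png

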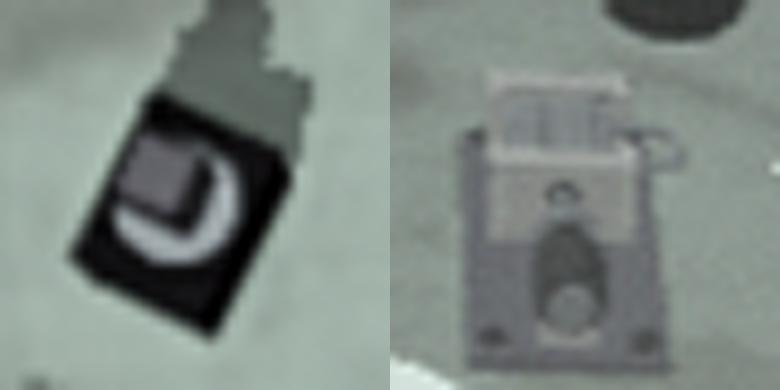

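```bash
cat > fit.py <<'E'
from h import *
from scipy.optimize import differential_evolution as DE
def loc(P,p):
    c,s=np.cos(p[2]),np.sin(p[2]); d=P[:,:2]-p[:2]
    return d[:,0]*c+d[:,1]*s, -d[:,0]*s+d[:,1]*c
def block(p,P):  # x,y,yaw,plate y0,collar near-face offset
    x,y=loc(P,p); h=np.zeros(len(x))
    h[(abs(x)<.031)&(y>p[3])&(y<p[3]+.142)]=.008
    h[(abs(x)<.017)&(abs(y)<.020)]=.032
    h[(abs(x)<.023)&(abs(y)>.02075)&(abs(y)<.031)]=.036
    b=(abs(x)<.003)&(y>.031)&(y<.07); h[b]=.026
    b=(abs(x)<.010)&(y>.031+p[4])&(y<.036+p[4]); h[b]=.024+np.sqrt(.01**2-x[b]**2)
    b=(abs(x)<.011)&(y>.07)&(y<.096); h[b]=.024+np.sqrt(.011**2-x[b]**2)
    return h
def stand(p,P):
    x,y=loc(P,p); h=np.zeros(len(x))
    h[(abs(x)<.026)&(abs(y)<.020)]=.046
    h[np.hypot(x,y)<.017]=.050
    h[(abs(x)<.009)&(abs(y)<.009)]=.096
    return h
def fit(W,model,lo,hi,bounds):
    P=W.reshape(-1,3); m=np.all((P[:,:2]>lo)&(P[:,:2]<hi),1)&np.isfinite(P[:,2])&(P[:,2]<.12); P=P[m]
    f=lambda p:np.minimum(abs(P[:,2]-.001-model(p,P)),.015).mean()
    r=DE(f,bounds,seed=1,maxiter=300,tol=1e-6,popsize=25); return r.x,r.fun*1e3
E
python3 - <<'E'
from fit import *
for n in("top","side"):
    W=np.load(f"pics/{n}0.npy"); np.set_printoptions(precision=4,suppress=True)
    print(n,*fit(W,block,(.38,-.13),(.54,.08),[(.42,.50),(-.1,0),(-.5,.5),(-.06,-.03),(.008,.026)]))
    print(n,*fit(W,stand,(.45,.12),(.58,.23),[(.47,.56),(.13,.22),(-1.57,1.57)]))
E
```

```text
top [ 0.4639 -0.0669  0.1844 -0.0426  0.0197] 2.243200123230005
top [ 0.5271  0.1864 -0.4061] 2.5566296716660077
side [ 0.466  -0.0699  0.1832 -0.0442  0.0226] 2.312823112021738
side [ 0.528   0.1835 -0.4592] 5.562364182388284
```

```bash
python3 - <<'E'
from fit import *
np.set_printoptions(precision=4,suppress=True)
W=np.load("pics/top0.npy"); P=W.reshape(-1,3)
m=(P[:,2]>.15)&(P[:,0]>.25)&(P[:,0]<.8)&(abs(P[:,1])<.45)
Q=P[m]
for y in np.arange(-.45,.45,.05):
    q=Q[(Q[:,1]>y)&(Q[:,1]<y+.05)]
    if len(q)>5: print("%.2f"%y,len(q),"xmin %.3f"%np.percentile(q[:,0],2),"z",np.percentile(q[:,2],[2,50,98]))
for n in("top","side"):
    P=np.load(f"pics/{n}0.npy").reshape(-1,3)
    m=(P[:,2]>.09)&(P[:,2]<.103)&(abs(P[:,0]-.525)<.03)&(abs(P[:,1]-.185)<.03); print(n,m.sum(),P[m].mean(0),np.percentile(P[m],[3,97],axis=0))
E
```

```text
-0.40 398 xmin 0.696 z [0.5928 0.6206 0.6332]
-0.35 1270 xmin 0.665 z [0.5978 0.6274 0.6364]
-0.30 2271 xmin 0.633 z [0.5941 0.6261 0.6403]
-0.25 2663 xmin 0.600 z [0.5878 0.6182 0.6335]
-0.20 3798 xmin 0.568 z [0.2043 0.6055 0.6193]
-0.15 2718 xmin 0.259 z [0.5677 0.6047 0.6593]
-0.10 2764 xmin 0.251 z [0.4984 0.6043 0.6905]
-0.05 965 xmin 0.250 z [0.41   0.6329 0.6905]
0.30 2031 xmin 0.574 z [0.185  0.2423 0.2957]
0.35 3068 xmin 0.565 z [0.1879 0.2936 0.3127]
0.40 2773 xmin 0.566 z [0.1892 0.2966 0.3108]
top 48 [0.5264 0.1853 0.0951] [[0.5178 0.177  0.091 ]
 [0.5354 0.1944 0.099 ]]
side 48 [0.5276 0.1874 0.0942] [[0.5183 0.1792 0.0908]
 [0.5364 0.1943 0.0972]]
```

```bash
python3 - <<'E'
from fit import *
np.set_printoptions(precision=3,suppress=True)
W=np.load("pics/top0.npy")
print(W[160:182:3,212:224:2])
P=W.reshape(-1,3)
m=(P[:,2]>.06)&(P[:,0]>.4)&(P[:,0]<.68)&(P[:,1]>.22)&(P[:,1]<.32)
Q=P[m]; print(len(Q),Q[np.argsort(Q[:,1])][:8])
E
```

```text
[[[ 0.607  0.339  0.094]
  [ 0.61   0.336  0.085]
  [ 0.621  0.342  0.038]
  [ 0.62   0.336  0.042]
  [ 0.623  0.334  0.03 ]
  [ 0.63   0.335  0.001]]

 [[ 0.601  0.34   0.089]
  [ 0.601  0.335  0.087]
  [ 0.611  0.341  0.043]
  [ 0.613  0.337  0.035]
  [ 0.614  0.333  0.031]
  [ 0.621  0.334  0.003]]

 [[ 0.592  0.338  0.092]
  [ 0.593  0.334  0.087]
  [ 0.604  0.341  0.04 ]
  [ 0.605  0.337  0.035]
  [ 0.606  0.332  0.031]
  [ 0.613  0.334  0.002]]

 [[ 0.584  0.337  0.095]
  [ 0.585  0.334  0.088]
  [ 0.596  0.34   0.04 ]
  [ 0.597  0.337  0.034]
  [ 0.597  0.332  0.032]
  [ 0.604  0.334  0.   ]]

 [[ 0.577  0.337  0.092]
  [ 0.578  0.333  0.088]
  [ 0.588  0.34   0.039]
  [ 0.589  0.336  0.034]
  [ 0.59   0.332  0.029]
  [ 0.596  0.333 -0.   ]]

 [[ 0.57   0.339  0.085]
  [ 0.571  0.334  0.082]
  [ 0.581  0.342  0.031]
  [ 0.58   0.335  0.036]
  [ 0.587  0.338 -0.   ]
  [ 0.587  0.332  0.005]]

 [[ 0.572  0.352  0.032]
  [ 0.572  0.346  0.035]
  [ 0.578  0.349  0.002]
  [ 0.578  0.343  0.003]
  [ 0.578  0.337  0.005]
  [ 0.578  0.332  0.004]]

 [[ 0.57   0.359  0.002]
  [ 0.57   0.353  0.002]
  [ 0.57   0.348  0.004]
  [ 0.571  0.343 -0.001]
  [ 0.57   0.337  0.004]
  [ 0.57   0.332  0.002]]]
0 []
```

{"name": "carry_out", "arguments": {"motion": "0.0158 0.0347 0 0 0 -2.31 0; 0.0158 0.0347 0 0 0 -2.31 0; 0.0158 0.0347 0 0 0 -2.31 0; 0.0158 0.0347 0 0 0 -2.31 0; 0.0158 0.0347 0 0 0 -2.31 0; 0.0158 0.0347 0 0 0 -2.31 0; 0.0158 0.0347 0 0 0 -2.31 0; 0.0158 0.0347 0 0 0 -2.31 0; 0.0158 0.0347 0 0 0 -2.31 0; 0.0158 0.0347 0 0 0 -2.31 0; 0.0158 0.0347 0 0 0 -2.31 0; 0.0158 0.0347 0 0 0 -2.31 0; 0.0158 0.0347 0 0 0 -2.31 0; 0.0158 0.0347 0 0 0 -2.31 0; 0.0158 0.0347 0 0 0 -2.31 0; 0.0158 0.0347 0 0 0 -2.31 0; 0.0158 0.0347 0 0 0 -2.31 0; 0.0158 0.0347 0 0 0 -2.31 0; 0 0 0 0 0 -2.31 0; 0 0 0 0 0 -2.31 0"}}

```text
time_s: 1.77
ee_pos: [0.494, 0.1178, 0.2046]
eef_rot: [3.141, 0.001, -0.415]
force: [-0.4, -0.6, -0.5]
grip_width: 0.0944
grip_force: 0.0
```

{"name": "carry_out", "arguments": {"motion": "0.011 0.0227 0 0 0 0 0; 0.011 0.0227 0 0 0 0 0; 0.011 0.0227 0 0 0 0 0; 0 0 0 0 0 0 0; 0 0 -0.03 0 0 0 0; 0 0 -0.03 0 0 0 0; 0 0 -0.03 0 0 0 0; 0 0 -0.02 0 0 0 0; 0 0 -0.02 0 0 0 0; 0 0 -0.01 0 0 0 0; 0 0 -0.008 0 0 0 0; 0 0 0 0 0 0 0; 0 0 0 0 0 0 0"}}

```text
time_s: 2.85
ee_pos: [0.5272, 0.1842, 0.058]
eef_rot: [-3.141, -0.0, -0.416]
force: [0.3, 0.3, 0.4]
grip_width: 0.0942
grip_force: 0.0
```

```bash
python3 - <<'E'
from h import *
s=shot("side","s1"); t=shot("top","t1")
a=cv2.imread("pics/s1.png")[150:270,260:380]; b=cv2.imread("pics/t1.png")[140:260,220:340]
cv2.imwrite("pics/z1.png",np.hstack([cv2.resize(x,(400,400),interpolation=2) for x in(a,b)]))
E
```

```text
(no output)
```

View pics/z1.png

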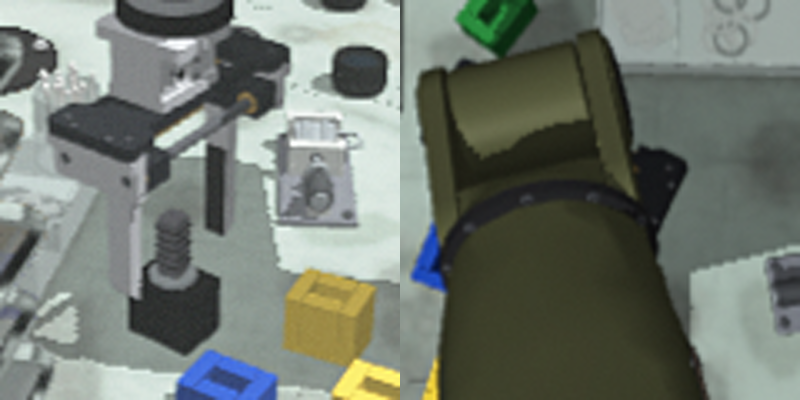

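The side view shows the open fingers either side of the fork handle (about (172,240) in the crop) and clear of the stand. I'll trim the position and close.

{"name": "carry_out", "arguments": {"motion": "0 0.0015 -0.002 0 0 0 0; 0 0 0 0 0 0 255; 0 0 0 0 0 0 255; 0 0 0 0 0 0 255; 0 0 0 0 0 0 255; 0 0 0 0 0 0 255; 0 0 0 0 0 0 255; 0 0 0 0 0 0 255; 0 0 0 0 0 0 255; 0 0 0 0 0 0 255; 0 0 0 0 0 0 255; 0 0 0 0 0 0 255", "grip_force": 50}}

```text
time_s: 3.95
ee_pos: [0.5269, 0.1857, 0.0554]
eef_rot: [-3.142, -0.0, -0.416]
force: [0.0, -0.3, 1.1]
grip_width: 0.0238
grip_force: 0.0
```

{"name": "carry_out", "arguments": {"motion": "0 0 0 0 0 0 255; 0 0 0 0 0 0 255; 0 0 0 0 0 0 255; 0 0 0 0 0 0 255"}}

```text
time_s: 4.28
ee_pos: [0.5269, 0.1856, 0.0554]
eef_rot: [3.142, 0.0, -0.416]
force: [-0.8, -0.6, 0.2]
grip_width: 0.0175
grip_force: 50.0
```

{"name": "carry_out", "arguments": {"motion": "0 0 0.008 0 0 0 255; 0 0 0.015 0 0 0 255; 0 0 0.02 0 0 0 255; 0 0 0.02 0 0 0 255; 0 0 0.017 0 0 0 255; -0.005 -0.0142 0 0 0 2.3 255; -0.005 -0.0142 0 0 0 2.3 255; -0.005 -0.0142 0 0 0 2.3 255; -0.005 -0.0142 0 0 0 2.3 255; -0.005 -0.0142 0 0 0 2.3 255; -0.005 -0.0142 0 0 0 2.3 255; -0.005 -0.0142 0 0 0 2.3 255; -0.005 -0.0142 0 0 0 2.3 255; -0.005 -0.0142 0 0 0 2.3 255; -0.005 -0.0142 0 0 0 2.3 255; -0.005 -0.0142 0 0 0 2.3 255; -0.005 -0.0142 0 0 0 2.3 255; -0.005 -0.0142 0 0 0 2.3 255; -0.005 -0.0142 0 0 0 2.3 255; 0 -0.0142 0 0 0 2.2 255"}}

```text
time_s: 5.95
ee_pos: [0.4563, -0.0279, 0.1361]
eef_rot: [3.141, -0.0, 0.187]
force: [-0.6, -0.8, -1.5]
grip_width: 0.0176
grip_force: 50.0
```

{"name": "carry_out", "arguments": {"motion": "0 0 0 0 0 0 255; 0 0 0 0 0 0 255; 0 0 0 0 0 0 255"}}

```text
time_s: 6.2
ee_pos: [0.457, -0.0269, 0.1357]
eef_rot: [-3.142, -0.0, 0.184]
force: [-0.4, 0.1, -0.6]
grip_width: 0.0176
grip_force: 50.0
```

```bash
python3 - <<'E'
from h import *
s=shot("side","s2"); o=ctrl.get_obs(); print(o["ee_pos"],o["eef_rot"],o["grip_width"],o["grip_force"],o["qpos"])
W=np.load("pics/s2.npy"); P=W.reshape(-1,3)
# fork blade below flange
p=o["ee_pos"]; zt=p[2]-.0474
for a,b in((0,.018),(.024,.034)):
    m=(abs(P[:,0]-p[0])<.03)&(abs(P[:,1]-p[1])<.03)&(P[:,2]>zt+a)&(P[:,2]<zt+b); Q=P[m][:,:2]-p[:2]
    y=o["eef_rot"][2]; c,s=np.cos(y),np.sin(y); l=np.c_[Q[:,0]*c+Q[:,1]*s,-Q[:,0]*s+Q[:,1]*c]
    print(m.sum(),l.mean(0)*1e3,np.percentile(l*1e3,[3,50,97],axis=0))
im=cv2.imread("pics/s2.png"); cv2.imwrite("pics/z2.png",cv2.resize(im[110:225,290:440],(780,598),interpolation=2))
E
```

```text
[ 0.45699981 -0.02673376  0.13562631] [-3.14154164e+00 -1.70396255e-04  1.84276032e-01] 0.017765682310054463 49.99960720539093 [-1.38528857e-01  1.70610247e-01  1.85409689e+00  1.13983176e-04
  1.11674011e+00  1.24794145e+00]
18 [1.64062005 1.42536323] [[-7.84985014 -2.83093261]
 [ 1.45670296  1.44720095]
 [10.61363803  5.09710671]]
19 [2.58101383 1.9595312 ] [[-6.93678045 -0.74721432]
 [ 3.51684617  1.66282856]
 [11.35774211  5.92478459]]
```

View pics/z2.png

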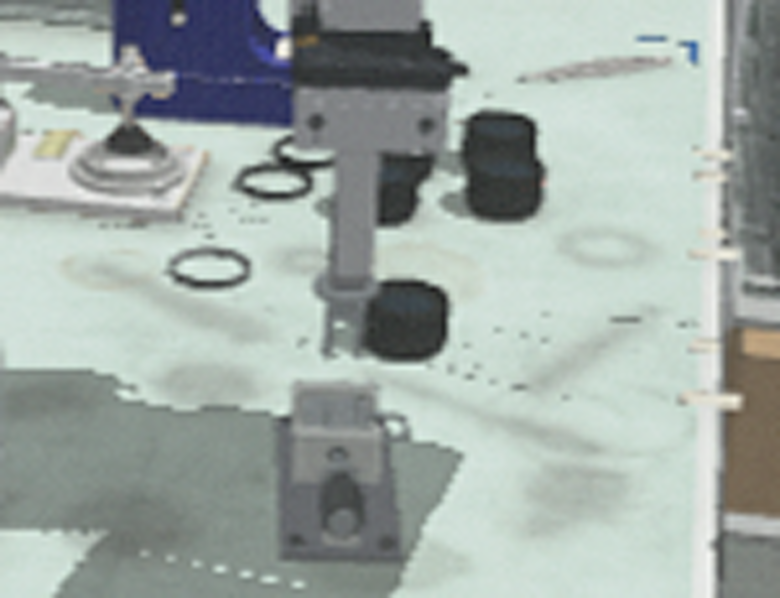

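Fork is held upright in the side view (tips at (345,350) in the crop), slot facing the bar, both cameras agreeing on about 0.5 mm lateral offset. Next I lower it.

{"name": "carry_out", "arguments": {"motion": "-0.0004 0 -0.015 0 0 0 255; 0 0 -0.015 0 0 0 255; 0 0 -0.013 0 0 0 255; 0 0 -0.01 0 0 0 255; 0 0 -0.006 0 0 0 255; 0 0 -0.003 0 0 0 255; 0 0 -0.003 0 0 0 255; 0 0 -0.003 0 0 0 255; 0 0 0 0 0 0 255"}}

```text
time_s: 7.0
ee_pos: [0.4565, -0.0273, 0.0673]
eef_rot: [-3.142, 0.0, 0.185]
force: [-0.2, -0.1, -0.5]
grip_width: 0.0176
grip_force: 50.0
```

{"name": "carry_out", "arguments": {"motion": "0 0 -0.003 0 0 0 255; 0 0 -0.002 0 0 0 255; 0 0 -0.002 0 0 0 255; 0 0 -0.0015 0 0 0 255; 0 0 0 0 0 0 255; 0 0 0 0 0 0 255; 0 0 0 0 0 0 255"}}

```text
time_s: 7.58
ee_pos: [0.4565, -0.0273, 0.059]
eef_rot: [3.142, -0.0, 0.185]
force: [-0.5, 0.6, -1.2]
grip_width: 0.0182
grip_force: 50.0
```

```bash
python3 - <<'E'
from h import *
s=shot("side","s3"); o=ctrl.get_obs(); print(o["ee_pos"],o["force"],o["moment"])
im=cv2.imread("pics/s3.png"); cv2.imwrite("pics/z3.png",cv2.resize(im[165:225,325:395],(700,600),interpolation=2))
E
```

```text
[ 0.45656407 -0.02734498  0.05903657] [-0.39569873 -0.21567027 -0.95162669] [ 0.01934183 -0.03292861 -0.05906823]
```

View pics/z3.png

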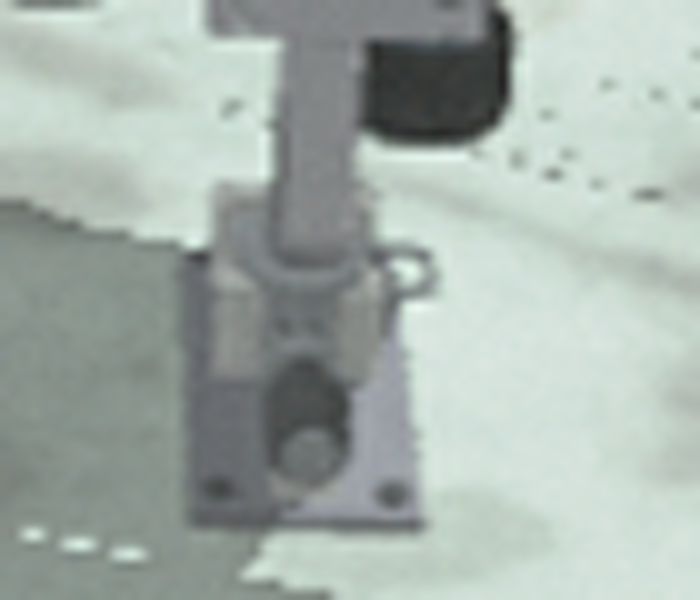

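The fork is astride the bar, its flange above the lug top (crop (315,260)). Now I ease it along +y.

{"name": "carry_out", "arguments": {"motion": "-0.0002 0.001 0 0 0 0 255; -0.0002 0.001 0 0 0 0 255; -0.0002 0.001 0 0 0 0 255; -0.0002 0.001 0 0 0 0 255; -0.0002 0.001 0 0 0 0 255; 0 0 0 0 0 0 255; 0 0 0 0 0 0 255"}}

```text
time_s: 8.22
ee_pos: [0.4555, -0.0223, 0.0589]
eef_rot: [-3.142, 0.0, 0.185]
force: [0.4, -0.2, -0.7]
grip_width: 0.0181
grip_force: 50.0
```

{"name": "carry_out", "arguments": {"motion": "-0.0001 0.0005 0 0 0 0 255; -0.0001 0.0005 0 0 0 0 255; 0 0 0 0 0 0 255"}}

```text
time_s: 8.47
ee_pos: [0.4553, -0.0213, 0.0589]
eef_rot: [3.142, 0.0, 0.185]
force: [-0.4, 0.3, -0.7]
grip_width: 0.0178
grip_force: 50.0
```

{"name": "carry_out", "arguments": {"motion": "-0.0001 0.0005 0 0 0 0 255; -0.0001 0.0005 0 0 0 0 255; 0 0 0 0 0 0 255"}}

```text
time_s: 8.72
ee_pos: [0.4551, -0.0202, 0.0589]
eef_rot: [-3.142, 0.0, 0.185]
force: [-0.2, -0.3, -0.5]
grip_width: 0.0175
grip_force: 50.0
```

{"name": "carry_out", "arguments": {"motion": "-0.0001 0.0005 0 0 0 0 255; -0.0001 0.0005 0 0 0 0 255; 0 0 0 0 0 0 255"}}

```text
time_s: 8.97
ee_pos: [0.455, -0.0196, 0.059]
eef_rot: [3.141, -0.0, 0.185]
force: [0.3, -5.3, -2.0]
grip_width: 0.0175
grip_force: 50.0
```

{"name": "carry_out", "arguments": {"motion": "0 0 0 0 0 0 255; 0 0 0 0 0 0 255"}}

```text
time_s: 9.13
ee_pos: [0.455, -0.0195, 0.059]
eef_rot: [3.141, -0.0, 0.185]
force: [1.9, -5.1, -2.2]
grip_width: 0.0178
grip_force: 50.0
```

{"name": "carry_out", "arguments": {"motion": "-0.0001 0.0005 0 0 0 0 255; 0 0 0 0 0 0 255; -0.0001 0.0005 0 0 0 0 255; 0 0 0 0 0 0 255; 0 0 0 0 0 0 255"}}

```text
time_s: 9.55
ee_pos: [0.4548, -0.0184, 0.059]
eef_rot: [3.141, -0.0, 0.185]
force: [0.8, -4.6, -1.4]
grip_width: 0.0175
grip_force: 50.0
```

{"name": "carry_out", "arguments": {"motion": "-0.0001 0.0005 0 0 0 0 255; 0 0 0 0 0 0 255; -0.0001 0.0005 0 0 0 0 255; 0 0 0 0 0 0 255; 0 0 0 0 0 0 255"}}

```text
time_s: 9.97
ee_pos: [0.4546, -0.0175, 0.059]
eef_rot: [3.141, -0.0, 0.185]
force: [1.4, -4.6, -1.4]
grip_width: 0.0179
grip_force: 50.0
```

{"name": "carry_out", "arguments": {"motion": "-0.0001 0.0005 0 0 0 0 255; 0 0 0 0 0 0 255; -0.0001 0.0005 0 0 0 0 255; 0 0 0 0 0 0 255; -0.0001 0.0005 0 0 0 0 255; 0 0 0 0 0 0 255; -0.0001 0.0005 0 0 0 0 255; 0 0 0 0 0 0 255; 0 0 0 0 0 0 255"}}

```text
time_s: 10.72
ee_pos: [0.4542, -0.0155, 0.059]
eef_rot: [3.141, -0.0, 0.185]
force: [0.5, -5.9, -2.8]
grip_width: 0.0179
grip_force: 50.0
```

{"name": "carry_out", "arguments": {"motion": "-0.0001 0.0005 0 0 0 0 255; 0 0 0 0 0 0 255; 0 0 0 0 0 0 255; -0.0001 0.0005 0 0 0 0 255; 0 0 0 0 0 0 255; 0 0 0 0 0 0 255"}}

```text
time_s: 11.22
ee_pos: [0.454, -0.0146, 0.059]
eef_rot: [3.141, -0.0, 0.185]
force: [1.5, -6.2, -2.0]
grip_width: 0.0179
grip_force: 50.0
```

```bash
cat > link.py <<'E'
from fit import *
import sys
n=sys.argv[1]; shot("side",n); o=ctrl.get_obs(); print(o["time_s"],o["ee_pos"],o["force"])
for f in("side0",n):
    P=np.load(f"pics/{f}.npy").reshape(-1,3); x,y=loc(P,(.466,-.0699,.184))
    m=(abs(x)<.012)&(abs(y)<.015)&(P[:,2]>.015)&(P[:,2]<.06); print(f,m.sum(),np.percentile(P[m][:,2],[20,50,80])*1e3)
E
python3 link.py s4
```

```text
11.2667 [ 0.45402657 -0.0146025   0.05895706] [ 0.7666274  -6.31827506 -1.87987626]
side0 44 [30.64278364 32.11451843 33.10802007]
s4 11 [36.60010349 37.31413056 37.71210711]
```

{"name": "carry_out", "arguments": {"motion": "-0.0001 0.0005 0 0 0 0 255; 0 0 0 0 0 0 255; 0 0 0 0 0 0 255; 0 0 0 0 0 0 255; 0 0 0 0 0 0 255; 0 0 0 0 0 0 255; 0 0 0 0 0 0 255; 0 0 0 0 0 0 255; 0 0 0 0 0 0 255; 0 0 0 0 0 0 255; 0 0 0 0 0 0 255; 0 0 0 0 0 0 255"}}

```text
time_s: 12.27
ee_pos: [0.4539, -0.0142, 0.059]
eef_rot: [3.141, -0.0, 0.185]
force: [1.9, -7.4, -2.1]
grip_width: 0.0176
grip_force: 50.0
```

```bash
python3 link.py s5
```

```text
12.3167 [ 0.453911   -0.0141377   0.05895541] [ 2.12987415 -8.15755784 -2.09553174]
side0 44 [30.64278364 32.11451843 33.10802007]
s5 12 [40.27376944 42.42380432 43.00664233]
```

The link is rising. I'll hold here until it settles.

{"name": "carry_out", "arguments": {"motion": "0 0 0 0 0 0 255; 0 0 0 0 0 0 255; 0 0 0 0 0 0 255; 0 0 0 0 0 0 255; 0 0 0 0 0 0 255; 0 0 0 0 0 0 255; 0 0 0 0 0 0 255; 0 0 0 0 0 0 255; 0 0 0 0 0 0 255; 0 0 0 0 0 0 255; 0 0 0 0 0 0 255; 0 0 0 0 0 0 255; 0 0 0 0 0 0 255; 0 0 0 0 0 0 255; 0 0 0 0 0 0 255; 0 0 0 0 0 0 255; 0 0 0 0 0 0 255; 0 0 0 0 0 0 255"}}

```text
time_s: 13.82
ee_pos: [0.4539, -0.0141, 0.0589]
eef_rot: [3.141, -0.0, 0.185]
force: [1.0, -7.1, -2.9]
grip_width: 0.0176
grip_force: 50.0
```

```bash
python3 link.py s6
```

```text
13.8667 [ 0.45394152 -0.01413574  0.05896819] [ 1.06618558 -6.91539826 -2.72969293]
side0 44 [30.64278364 32.11451843 33.10802007]
s6 12 [40.66706517 41.84740291 42.97694646]
```

{"name": "carry_out", "arguments": {"motion": "0.0002 -0.001 0 0 0 0 255; 0.0002 -0.001 0 0 0 0 255; 0.0002 -0.001 0 0 0 0 255; 0.0002 -0.001 0 0 0 0 255; 0.0002 -0.001 0 0 0 0 255; 0.0002 -0.001 0 0 0 0 255; 0.0002 -0.001 0 0 0 0 255; 0.0002 -0.001 0 0 0 0 255; 0.0002 -0.001 0 0 0 0 255; 0.0002 -0.001 0 0 0 0 255; 0 0 0 0 0 0 255; 0 0 0 0 0 0 255"}}

```text
time_s: 14.87
ee_pos: [0.4558, -0.0238, 0.0589]
eef_rot: [-3.141, 0.0, 0.185]
force: [-0.3, -0.3, -1.3]
grip_width: 0.0176
grip_force: 50.0
```

```bash
python3 link.py s7
```

```text
14.9167 [ 0.4557704  -0.02376091  0.05892285] [ 0.73451012  0.54042134 -0.46177129]
side0 44 [30.64278364 32.11451843 33.10802007]
s7 11 [41.30906023 42.35722204 43.047747  ]
```

{"name": "carry_out", "arguments": {"motion": "0 0 0.004 0 0 0 255; 0 0 0.006 0 0 0 255; 0 0 0.012 0 0 0 255; 0 0 0.02 0 0 0 255; 0 0 0.02 0 0 0 255; 0 0 0.014 0 0 0 255; 0.0051 0.0149 0 0 0 -2.46 255; 0.0051 0.0149 0 0 0 -2.46 255; 0.0051 0.0149 0 0 0 -2.46 255; 0.0051 0.0149 0 0 0 -2.46 255; 0.0051 0.0149 0 0 0 -2.46 255; 0.0051 0.0149 0 0 0 -2.46 255; 0.0051 0.0149 0 0 0 -2.46 255; 0.0051 0.0149 0 0 0 -2.46 255; 0.0051 0.0149 0 0 0 -2.46 255; 0.0051 0.0149 0 0 0 -2.46 255; 0.0051 0.0149 0 0 0 -2.46 255; 0.0051 0.0149 0 0 0 -2.46 255; 0.0051 0.0149 0 0 0 -2.46 255; 0.0051 0.0149 0 0 0 -2.46 255"}}

```text
time_s: 16.58
ee_pos: [0.5274, 0.1856, 0.1356]
eef_rot: [-3.141, -0.0, -0.418]
force: [-0.1, -0.1, -1.1]
grip_width: 0.0178
grip_force: 50.0
```

{"name": "carry_out", "arguments": {"motion": "0 0 0 0 0 0 255; 0 0 0 0 0 0 255; 0 0 0 0 0 0 255"}}

```text
time_s: 16.83
ee_pos: [0.527, 0.1843, 0.1351]
eef_rot: [3.141, 0.0, -0.415]
force: [0.3, 0.3, 0.3]
grip_width: 0.0177
grip_force: 50.0
```

```bash
python3 - <<'E'
from h import *
shot("side","s8"); o=ctrl.get_obs(); print(o["ee_pos"],o["eef_rot"],o["qpos"])
P=np.load("pics/s8.npy").reshape(-1,3); p=o["ee_pos"]; zt=p[2]-.0474;y=o["eef_rot"][2]; c,s=np.cos(y),np.sin(y)
for a,b in((0,.018),(.022,.034)):
    m=(abs(P[:,0]-p[0])<.03)&(abs(P[:,1]-p[1])<.03)&(P[:,2]>zt+a)&(P[:,2]<zt+b); Q=P[m][:,:2]-p[:2]
    l=np.c_[Q[:,0]*c+Q[:,1]*s,-Q[:,0]*s+Q[:,1]*c]; print(m.sum(),np.percentile(l*1e3,[3,50,97],axis=0))
im=cv2.imread("pics/s8.png"); cv2.imwrite("pics/z8.png",cv2.resize(im[150:260,260:390],(709,600),interpolation=2))
E
```

```text
[0.52702123 0.18412066 0.1351581 ] [ 3.14150455e+00 -1.21899632e-05 -4.15717635e-01] [ 2.70534136e-01  3.84414333e-01  1.57810222e+00 -8.20990604e-05
  1.17912249e+00  2.25707944e+00]
28 [[-9.58467923 -1.55697462]
 [ 6.8542887   1.52322525]
 [13.16673032  4.23453309]]
22 [[-8.0940336   0.87266601]
 [-2.64118907  2.646476  ]
 [10.22081184  6.32951167]]
```

View pics/z8.png

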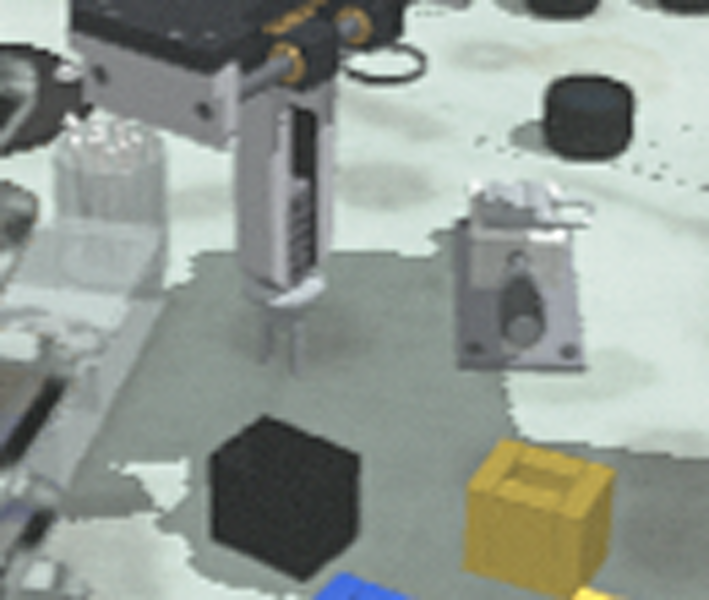

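The side view shows the link raised (500,200) and the fork upright above the stand mouth (285,420). Lowering it into the stand.

{"name": "carry_out", "arguments": {"motion": "0 0.0016 -0.01 0 0 0 255; 0 0 -0.012 0 0 0 255; 0 0 -0.01 0 0 0 255; 0 0 -0.005 0 0 0 255; 0 0 -0.003 0 0 0 255; 0 0 -0.003 0 0 0 255; 0 0 -0.003 0 0 0 255; 0 0 -0.003 0 0 0 255; 0 0 0 0 0 0 255"}}

```text
time_s: 17.63
ee_pos: [0.5271, 0.1863, 0.0855]
eef_rot: [3.141, 0.0, -0.416]
force: [0.0, -0.0, -1.2]
grip_width: 0.0181
grip_force: 50.0
```

{"name": "carry_out", "arguments": {"motion": "0 0 -0.004 0 0 0 255; 0 0 -0.005 0 0 0 255; 0 0 -0.005 0 0 0 255; 0 0 -0.005 0 0 0 255; 0 0 -0.004 0 0 0 255; 0 0 -0.003 0 0 0 255; 0 0 0 0 0 0 255; 0 0 0 0 0 0 255"}}

```text
time_s: 18.3
ee_pos: [0.5272, 0.1864, 0.0598]
eef_rot: [3.141, 0.0, -0.416]
force: [0.0, 0.2, -1.1]
grip_width: 0.0183
grip_force: 50.0
```

{"name": "carry_out", "arguments": {"motion": "0 0 -0.0015 0 0 0 255; 0 0 -0.001 0 0 0 255; 0 0 -0.001 0 0 0 255; 0 0 0 0 0 0 255; 0 0 0 0 0 0 255"}}

```text
time_s: 18.72
ee_pos: [0.5272, 0.1864, 0.0564]
eef_rot: [-3.142, -0.0, -0.416]
force: [-0.9, -0.3, -1.0]
grip_width: 0.0177
grip_force: 50.0
```

{"name": "carry_out", "arguments": {"motion": "0 0 -0.0005 0 0 0 255; 0 0 0 0 0 0 255; 0 0 0 0 0 0 255"}}

```text
time_s: 18.97
ee_pos: [0.5272, 0.1864, 0.0559]
eef_rot: [3.142, 0.0, -0.416]
force: [0.1, -1.0, -0.8]
grip_width: 0.0176
grip_force: 50.0
```

{"name": "carry_out", "arguments": {"motion": "0 0 -0.0004 0 0 0 255; 0 0 0 0 0 0 200; 0 0 0 0 0 0 180; 0 0 0 0 0 0 100; 0 0 0 0 0 0 0; 0 0 0 0 0 0 0; 0 0 0 0 0 0 0; 0 0 0 0 0 0 0; 0 0 0 0 0 0 0; 0 0 0 0 0 0 0; 0 0 0 0 0 0 0; 0 0 0 0 0 0 0; 0 0 0 0 0 0 0; 0 0 0 0 0 0 0"}}

```text
time_s: 20.13
ee_pos: [0.5272, 0.1864, 0.0555]
eef_rot: [3.142, 0.0, -0.416]
force: [0.4, 0.3, -0.0]
grip_width: 0.0929
grip_force: 0.0
```

{"name": "carry_out", "arguments": {"motion": "0 0 0.01 0 0 0 0; 0 0 0.02 0 0 0 0; 0 0 0.03 0 0 0 0; 0 0 0.03 0 0 0 0; 0 0 0.03 0 0 0 0; 0 0 0.02 0 0 0 0; -0.02 -0.03 0 0 0 0 0; -0.02 -0.03 0 0 0 0 0; -0.02 -0.03 0 0 0 0 0; -0.02 -0.03 0 0 0 0 0; -0.02 -0.03 0 0 0 0 0; -0.02 -0.03 0 0 0 0 0; 0 -0.03 0 0 0 0 0; 0 -0.03 0 0 0 0 0; 0 -0.03 0 0 0 0 0; 0 -0.03 0 0 0 0 0; 0 0 0 0 0 0 0; 0 0 0 0 0 0 0"}}

```text
time_s: 21.63
ee_pos: [0.407, -0.1145, 0.1961]
eef_rot: [-3.141, -0.0, -0.419]
force: [1.0, 0.3, -0.4]
grip_width: 0.094
grip_force: 0.0
```

```bash
python3 link.py s9; python3 - <<'E'
from fit import *
shot("top","t9"); W=np.load("pics/t9.npy"); print(fit(W,stand,(.45,.12),(.58,.23),[(.47,.56),(.13,.22),(-1.,.5)]))
a=cv2.imread("pics/s9.png")[170:270,290:390]; b=cv2.imread("pics/t9.png")[165:245,245:405]
cv2.imwrite("pics/z9.png",np.hstack([cv2.resize(a,(300,300),interpolation=2),cv2.resize(b,(500,300),interpolation=2)]))
E
```

```text
21.6833 [ 0.4070807  -0.11359384  0.19595595] [-0.0502315  -0.16989084  0.53952839]
side0 44 [30.64278364 32.11451843 33.10802007]
s9 50 [39.88377231 41.47076284 42.58686749]
(array([ 0.52734058,  0.18668656, -0.43744549]), np.float64(2.543125988008661))
```

View pics/z9.png

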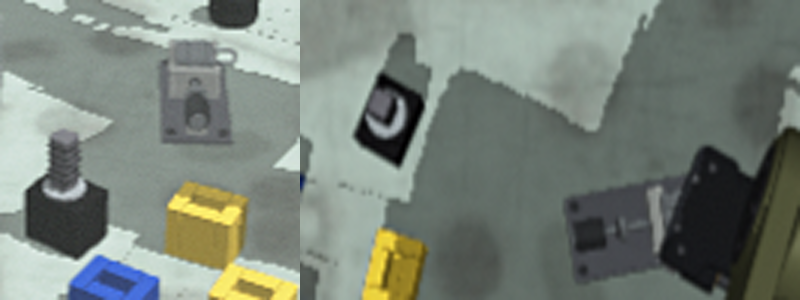

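The fork stands upright in the black stand (65,160), and the link is raised in the block (195,60). I'm handing in.

```bash
python3 -c "
from station import ctrl; print(ctrl.hand_in())"
```

```text
the job is handed in; nothing more can be done
None
```

The job is handed in: the bar let go at a push of about 8 N at most, the link is up about 10 mm and stayed up after I let the bar go, and the fork is back upright in its black stand, at about 22 s.

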